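# Tilt the cover panel into the settling tray

## Robot

A 6-joint arm with a two-finger parallel gripper is mounted at the origin on a cart in front of the work surface, level with it; the furniture and walls round the work are solid. World frame = base frame: x ahead of the robot, y to its left, z up, the work surface at z = 0. Lengths are in m, angles in rad, forces in N, time in s.
With the tool pointing down it reaches from about 0.425 to 0.95 m from the base axis. Payload 3.5 kg.
Tool frame: the origin (TCP) lies between the finger pads; the fingertips stand 22 mm ahead of it and the grasp point (between the pads) lies 3 mm ahead of it (ctrl.nose_length is the z of the fingertips in the tool frame, in m); z points along the fingers, y is the line along which they close (so a half turn about z gives the same grasp; the last joint's range is limited). The gripper opens to 85 mm and grips with 20 to 120 N. Pads are 22 mm wide; open, the fingers measure 114 mm over their backs; the gripper's body (76 mm by 85 mm) begins 54 mm behind the grasp point. The pads swing forward as they close: fully open they stand 13 mm farther back than shut.
Start: joints at [1.042, 0.286, 1.577, -0, 1.279, -0.15], TCP at [0.25, 0.627, 0.253] pointing down, gripper open.
Joint ranges: [-2.77, 2.77], [-0.9, 2.22], [0.21, 2.48], [-1.53, 4.67], [0.24, 2.81], [-2.84, 2.84]. Speed limits (rad/s): [2.79, 2.79, 3.14, 3.14, 3.14, 3.14].

## Interface

Orientations are given as a unit quaternion [x, y, z, w].
In Python, from plant import ctrl gives the robot as it stands. The module is installed in compiled form; this text tells all that it offers.
- The arm moves only by the tool send_rows, never from a script. Its argument "rows" is text: rows parted by semicolons, each of 7 numbers parted by spaces: the turn, a rotation vector about the tool's x, y, z in parts of the range, where 1.0 means 180 degrees, then the shift along the tool's x, y, z in shares of 80 cm (1.0 is 80 cm), then the opening, from -1 (shut) to 1 (fully open). A call has 1 to 8 rows; each row is the pose to reach, as a shift and turn from the pose commanded when the call began, along the tool's axes at that moment; what a row does not reach only later rows make up. A row lasts 1/8 s, in which the tool goes at most 62.5 mm and 10.7 degrees, less where a joint would pass 70% of its speed; a pose out of reach is approached as far as the arm can. A call with a gripper value outside its range is refused whole. The fingers move at their own pace and stop on an object; "grip_force" is the grip in N (left out, the last holds). Time passes only in rows, so rows that repeat a pose let the fingers close. It gives the time, the measured TCP pose, the force, the opening and the grip force at its end, in the units of the state.
- ctrl.get_state(): the state, without advancing time (a new reading comes with each control period).
- ctrl.read_camera(name): name is "side" or "top" or "wrist"; returns a dict with "color" (420x560x3 uint8, red, green, blue), "fx", "fy", "cx", "cy" (pixels), "extrinsics" (4x4, takes a point from world to camera coordinates). Camera axes: x right, y down, z forward; pixel columns grow to the right and rows downward; lengths in m; the calibration is good to about 2 mm. A picture is of the moment at which its call begins. There is no depth.
- ctrl.sign_off(): hands the job in; it is judged then, once.
Trained networks look in a picture, given as the dict that the camera call returned (one of the last four; its "shot" number tells which), for a name from the list of things; names that differ only in an ending like _2 or _b are one class to them, and where a whole thing is asked for, a point or a joint stands for the part that bears it (a point fixed in the world has none). Each returns a list of dicts, best first, with "p" (0 to 1); they miss things now and then, are a little off and sometimes report something else, mostly with a low value. They report only what shows in the picture. A call takes as long as a camera call.
- ctrl.look_for(picture, target): "position" ([x, y, z] in m, in the coordinates of the camera as it stood for that picture, good to about 4 mm: the middle of the surface that is visible of it).
The state is a dict: "time": time; "qpos": joint angles; "dq": joint speeds; "joint_efforts": joint torques, N m; "eef_pos": TCP position; "tcp_rot": TCP orientation; "contact_force": force on the tool from outside, world axes, zero at the start; "wrist_torque": the same for the moment, N m; "opening": opening from 0.0 (shut) to 1.0 (fully open); "finger_force": force on a finger pad.
Only numpy, scipy, OpenCV 4.12 (cv2) and the standard library are available. Lean on these libraries where they do the work, as an engineer would, in place of code of your own. Each camera call takes 0.05 s, during which the arm holds its last target. There are 200 camera calls.

## Task

Refit the yellow cover panel on the blue settling tray in front of the glass grinder. It is longer than the opening, so hold it by its handle, tilt it, feed one end under the wide flange as far as the packing strip hidden there lets it go, lower the other end past the narrow flange, then draw the panel back until it butts against the end stop hidden under the narrow flange, lying flat on the ledges, and let go. Both stops are set differently each time: feel for them gently and never force the panel. Leave the mug, the jar and the spray can where they stand.

Things in the scene. Friction and masses are not known exactly. Their poses are not given: they have to be found in the camera images.
- panel: Loose rigid cover panel, yellow with dark slots, about 0.3 kg: 96 mm (its x) by 190 mm (its y) by 8 mm thick, same either way round. Origin at the centre of its underside, z up. On the middle of its top a black bar handle, 60 mm along x, 16 mm thick along y, 8 to 48 mm above the underside: pinch it from above across the 16 mm. It starts flat on the bench at the robot's left.
- end_a (a point): Middle of the lower edge of the panel's +y end (95 mm from its origin along +y).
- end_b (a point): Middle of the lower edge of the panel's -y end (95 mm from its origin along -y).
- tray: Blue settling tray with aluminium flanges, fixed on 10 mm feet. Origin 10 mm above the bench, under the centre of its opening; y along its length, z up. In its frame: opening 105 mm wide (x), 154 mm long, y = -77 (narrow flange) to +77 mm (wide flange). Flanges z = 56 to 60 mm, walls up to 60. Ledges with top at z = 30 mm run round all sides. Panel may press tray with 15 N, hidden stops 10 N.
- wide_lip (a point): Middle of the lower edge of the wide flange, at the opening (tray frame 0, 77, 56 mm). In the 26 mm high pocket below that flange stands a firm packing strip, out of sight, z = 31 to 51 mm. Its face is set anew each time, from y = 115.7 to 120.7 mm: find it by feel. Against it the flat panel clears the narrow flange by only 2.7 to 7.7 mm.
- narrow_lip (a point): Middle of the lower edge of the narrow flange, at the opening (tray frame 0, -77, 56 mm). In the pocket below it stands a firm end stop, out of sight, z = 31 to 51 mm, face set anew each time from y = -82 to -104 mm: find it by feel. Seated against it, the panel lies at z = 30 mm of the tray with its long side along y and reaches 5 to 27 mm under this flange and 9 to 31 mm under the wide one.
- mug: A green and white mug, 101 mm high, 78 mm wide, by the grinder's left side: a bystander. Origin under its centre.
- jar_b: A jar with a yellow-brown lid, 64 mm wide, 83 mm high, near the front left corner of the grinder: a bystander. Origin under its centre.
- spray: A spray can, 48 mm wide, 120 mm high, at the right front corner of the bench: a bystander. Origin under its centre.
- task_lamp: Black goose-neck bench lamp, fixed, never moves: round foot 130 mm wide, origin under its centre. The 22 mm neck rises upright 0.3 m at the foot's edge toward the tray (world x = 0.45, y = 0.04), then arches over away from the robot to a shade at x = 0.54 to 0.64, y = 0.13 to 0.24, z = 0.24 to 0.36. It stands between panel and tray: carry the panel round on the robot's side of it.

How it is judged:
By the outcome, as a careful person would: the job done as asked, in the order asked, and still so for the second after the job is handed in, with the robot touching nothing.
It also fails if it takes over 72 s, if anything falls off the work surface, if the arm or the gripper's body presses on something with over 40 N, if the wrist force passes 120 N, or if a joint passes its speed limit or range.

## Working session

There is one attempt and no reset: what is moved stays moved. The work goes in short steps, Python scripts to look and compute and a tool call to move; the robot and the scene stay as the last step left them, time stands still between calls to the robot, and variables do not carry over. Pictures are saved under pics/ and viewed, at most 10 in all, crops included, and the job is handed in when it is done.

Besides the shell and the picture viewer there is one more tool, called after ">>>" as name(argument=value, ...) on one line, values as JSON. send_rows: Moves the arm, as the interface text tells. Its arguments: {"type":"object","properties":{"rows":{"type":"string"},"grip_force":{"type":"number"}},"required":["rows"]}

```bash
mkdir -p pics
cat > h.py <<'E'
import numpy as np, cv2
from scipy.spatial.transform import Rotation as R
from plant import ctrl
def world(pic,p):
    E=np.array(pic["extrinsics"]); return (np.linalg.inv(E)@np.r_[p,1])[:3]
def ray(pic,u,v,z):
    E=np.linalg.inv(np.array(pic["extrinsics"])); d=E[:3,:3]@np.array([(u-pic["cx"])/pic["fx"],(v-pic["cy"])/pic["fy"],1]); o=E[:3,3]
    return o+d*(z-o[2])/d[2]
def proj(pic,P):
    E=np.array(pic["extrinsics"]); c=E[:3,:3]@np.array(P)+E[:3,3]; return np.array([pic["fx"]*c[0]/c[2]+pic["cx"],pic["fy"]*c[1]/c[2]+pic["cy"]])
def save(pic,n): cv2.imwrite("pics/"+n,pic["color"][:,:,::-1])
E
python3 - <<'E'
from h import *
np.set_printoptions(precision=4,suppress=True)
s=ctrl.get_state(); print(s)
for n in ["top","side"]:
    p=ctrl.read_camera(n); save(p,n+"1.png"); print(n,p["fx"],np.linalg.inv(p["extrinsics"])[:3,3])
    for t in ["panel","tray","end_a","end_b","wide_lip","narrow_lip","mug","jar_b","spray"]:
        for r in ctrl.look_for(p,t)[:2]: print(n,t,round(r["p"],2),world(p,r["position"]))
p=ctrl.read_camera("wrist"); save(p,"wrist1.png")
for r in ctrl.look_for(p,"panel")[:2]: print(r["p"],world(p,r["position"]))
i=[cv2.imread("pics/"+n+"1.png") for n in ["top","side"]]
E
```

```text
{'time': 0.0, 'qpos': array([ 1.042 ,  0.2872,  1.5782, -0.    ,  1.2786, -0.15  ]), 'dq': array([-0.0005,  0.0004,  0.0012, -0.0017, -0.0009, -0.0002]), 'joint_efforts': array([ -0.0018, -40.5997, -29.2618,  -0.0002,   0.006 ,   0.    ]), 'eef_pos': array([0.2493, 0.6266, 0.2519]), 'tcp_rot': array([ 0.1883,  0.9821, -0.0011, -0.0004]), 'contact_force': array([ 0.7356, -0.2323, -0.6358]), 'wrist_torque': array([ 0.0266,  0.0338, -0.059 ]), 'finger_force': 0.0, 'opening': 0.9970710029142891}
top 423.2417510268294 [0.3501 0.0154 1.17  ]
top panel 0.77 [0.4168 0.2266 0.0073]
top tray 0.59 [ 0.4632 -0.2051  0.0388]
top end_a 0.78 [0.419  0.2294 0.0063]
top end_b 0.78 [0.419  0.2294 0.0063]
top wide_lip 0.61 [ 0.4618 -0.2084  0.0403]
top narrow_lip 0.66 [ 0.46   -0.2048  0.0389]
top mug 0.78 [0.6988 0.0695 0.0513]
top jar_b 0.94 [ 0.5892 -0.0051  0.0847]
top spray 0.94 [ 0.3547 -0.3626  0.0958]
side 385.406816187309 [0.1064 0.279  1.0266]
side panel 0.56 [0.4157 0.2334 0.0099]
side tray 0.92 [ 0.4619 -0.203   0.0447]
side end_a 0.83 [0.4154 0.2368 0.0065]
side end_a 0.31 [ 0.4575 -0.2022  0.0417]
side end_b 0.83 [0.4154 0.2368 0.0065]
side end_b 0.31 [ 0.4575 -0.2022  0.0417]
side wide_lip 0.56 [ 0.4607 -0.203   0.0392]
side narrow_lip 0.95 [ 0.455  -0.2018  0.0396]
side mug 0.9 [0.6746 0.0683 0.0616]
side mug 0.49 [0.584  0.0025 0.0819]
side jar_b 0.68 [0.5841 0.0063 0.0845]
side spray 0.64 [ 0.3461 -0.3634  0.0778]
side spray 0.61 [ 0.4598 -0.2035  0.0411]
0.65 [0.4469 0.2493 0.0101]
```

View pics/top1.png

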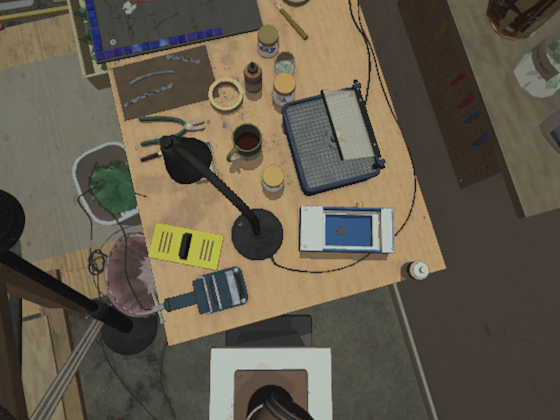

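View pics/side1.png

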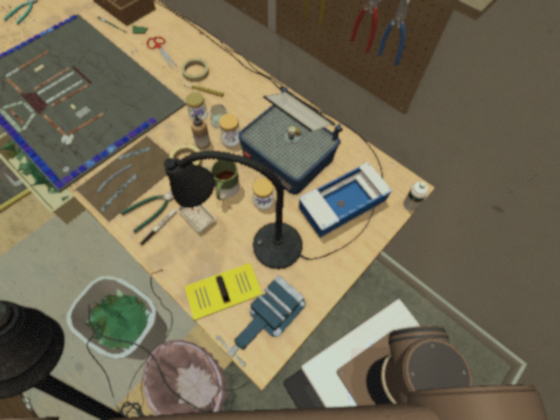

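View pics/wrist1.png

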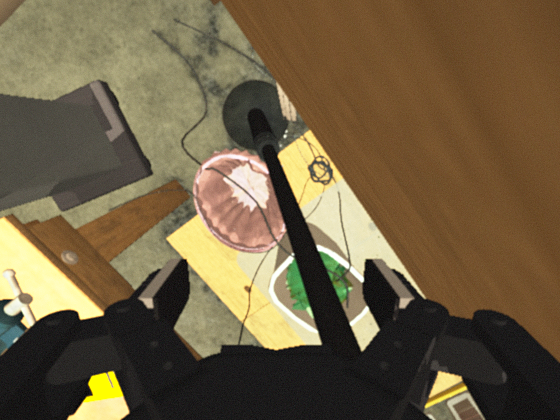

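The top view shows the panel at about (186,246) with its handle at (185,246). The tray's wide flange is on the left at u=300-323 and the narrow one on the right at u=382-394, so tray +y is roughly world +y. The lamp foot is at (258,233). A floor lamp pole runs from (130,320) to (5,210), near the start pose.

Run:
```python
from h import *
np.set_printoptions(precision=4,suppress=True)
pt=ctrl.read_camera("top"); ps=ctrl.read_camera("side")
def tri(a,b):
    A=[];B=[]
    for p,(u,v) in ((pt,a),(ps,b)):
        E=np.linalg.inv(np.array(p["extrinsics"])); d=E[:3,:3]@np.array([(u-p["cx"])/p["fx"],(v-p["cy"])/p["fy"],1]); d/=np.linalg.norm(d)
        M=np.eye(3)-np.outer(d,d); A.append(M);B.append(M@E[:3,3])
    x=np.linalg.solve(sum(A),sum(B)); return x,[np.linalg.norm(M@x-b) for M,b in zip(A,B)]
print("pole head",tri((5,210),(18,340)),"lamp foot",tri((258,233),(278,246)))
print("tcp proj",proj(pt,[.25,.627,.25]),proj(ps,[.25,.627,.25]))
for n,p in (("top",pt),("side",ps)):
    hsv=cv2.cvtColor(p["color"],cv2.COLOR_RGB2HSV)
    box=(140,215,235,275) if n=="top" else (175,255,275,325)
    def big(m,b,k=1):
        z=np.zeros(m.shape,np.uint8); z[b[1]:b[3],b[0]:b[2]]=m[b[1]:b[3],b[0]:b[2]]
        c,_=cv2.findContours(z,cv2.RETR_EXTERNAL,cv2.CHAIN_APPROX_NONE); return sorted(c,key=cv2.contourArea)[::-1][:k]
    print(n,"hsv panel",hsv[225 if n=="top" else 300,175 if n=="top" else 205])
    c=big(cv2.inRange(hsv,(25,150,120),(35,255,255)),box)[0]
    w=np.array([ray(p,u,v,.008)[:2]*1000 for u,v in c[:,0]],np.float32); print(" panel",cv2.contourArea(c),cv2.minAreaRect(w))
    hb=big(cv2.inRange(hsv,(0,0,0),(180,255,50)),(170,228,200,264) if n=="top" else (210,270,238,308))[0]
    w=np.array([ray(p,u,v,.048)[:2]*1000 for u,v in hb[:,0]],np.float32); print(" handle",cv2.minAreaRect(w))
    for c in big(cv2.inRange(hsv,(0,0,140),(180,70,255)),(290,195,405,262) if n=="top" else (290,155,400,240),2):
        w=np.array([ray(p,u,v,.070)[:2]*1000 for u,v in c[:,0]],np.float32); r=cv2.minAreaRect(w); print(" flange",r,cv2.boxPoints(r).tolist())
    b=dict(top=(293,198,402,260),side=(293,160,395,240))[n]
    im=p["color"][b[1]:b[3],b[0]:b[2]][:,:,::-1]; a=dict(top=(143,215,233,275),side=(180,258,270,325))[n]; im2=p["color"][a[1]:a[3],a[0]:a[2]][:,:,::-1]
    globals()[n]=np.hstack([cv2.resize(im,(420,280),interpolation=2),cv2.resize(im2,(380,280),interpolation=2)])
cv2.imwrite("pics/z1.png",np.vstack([top,side]))
```

```text
pole head (array([0.5027, 0.6535, 0.1476]), [np.float64(0.01360158757040004), np.float64(0.013601587570399849)]) lamp foot (array([ 0.4552,  0.0326, -0.0185]), [np.float64(0.001431975088455184), np.float64(0.0014319750884551393)])
tcp proj [-31.1395 320.6349] [ 49.5461 453.4848]
top hsv panel [ 15  79 132]
 panel 2284.0 ((418.6902160644531, 229.239501953125), (187.7734832763672, 93.21267700195312), 79.12077331542969)
 handle ((416.9916687011719, 224.8600616455078), (21.216882705688477, 65.88829803466797), 79.20722961425781)
 flange ((462.01556396484375, -181.1774139404297), (208.89906311035156, 115.45067596435547), 89.99169921875) [[404.27508544921875, -285.61859130859375], [519.7257690429688, -285.63531494140625], [519.7560424804688, -76.73623657226562], [404.30535888671875, -76.71951293945312]]
 flange ((457.0338134765625, -307.2264099121094), (34.30398941040039, 116.97457122802734), 87.58690643310547) [[397.876220703125, -321.900634765625], [514.7470703125, -326.82574462890625], [516.19140625, -292.55218505859375], [399.320556640625, -287.6270751953125]]
side hsv panel [ 30 174 195]
 panel 2319.0 ((416.41827392578125, 231.6683349609375), (187.26712036132812, 95.3865737915039), 79.34119415283203)
 handle ((406.7644958496094, 232.6544952392578), (9.526225090026855, 62.57142639160156), 79.2451400756836)
 flange ((460.857421875, -177.1468505859375), (205.36917114257812, 120.5101318359375), 89.24797821044922) [[399.25982666015625, -279.03173828125], [519.7595825195312, -280.6134338378906], [522.4550170898438, -75.261962890625], [401.95526123046875, -73.68026733398438]]
 flange ((456.5114440917969, -278.83868408203125), (122.5367660522461, 91.18093872070312), 0.4231806993484497) [[394.9079895019531, -233.70196533203125], [395.5814514160156, -324.88043212890625], [518.1148681640625, -323.97540283203125], [517.44140625, -232.79693603515625]]
```

View pics/z1.png

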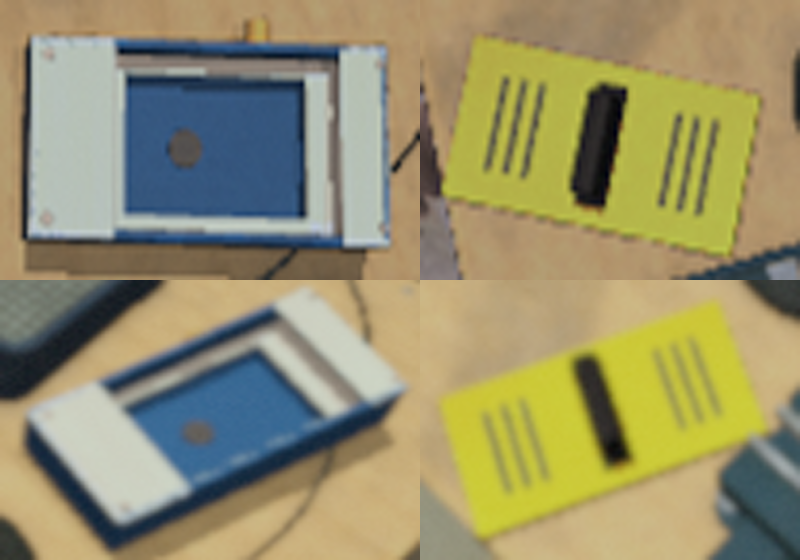

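The panel centre is at about (0.4175, 0.230) with a yaw of about -10.9°, both cameras agree and the size checks. Moving to a hover over it.

Careful with the scale: shifts go in shares of 80 cm and turns go in shares of 180 degrees. That gives: -306 mm / 800 = -0.3825, -303 mm / 800 = -0.3788, -10.8 degrees / 180 = -0.06.

>>> send_rows(rows="0 0 -0.0278 -0.05 -0.05 0 1; 0 0 -0.06 -0.1 -0.1 0 1; 0 0 -0.06 -0.15 -0.1513 0 1; 0 0 -0.06 -0.2 -0.2025 0 1; 0 0 -0.06 -0.25 -0.2525 0.025 1; 0 0 -0.06 -0.3 -0.3038 0.0625 1; 0 0 -0.06 -0.35 -0.3538 0.1 1; 0 0 -0.06 -0.3788 -0.3825 0.125 1", grip_force=60)

```text
time: 2.2
eef_pos: [0.4182, 0.2287, 0.1524]
tcp_rot: [0.096, 0.995, -0.0, -0.0]
contact_force: [0.3, 0.7, 0.3]
opening: 1.004
finger_force: 0.0
```

Run:
```python
from h import *
np.set_printoptions(precision=4,suppress=True)
s=ctrl.get_state(); print(s["time"],s["eef_pos"],s["tcp_rot"],s["contact_force"])
pt=ctrl.read_camera("top"); ps=ctrl.read_camera("side"); p=ctrl.read_camera("wrist"); save(p,"w2.png")
print(np.linalg.inv(p["extrinsics"]),p["fx"])
for r in ctrl.look_for(p,"panel")[:2]: print(r["p"],world(p,r["position"]))
# tray edges from crop measurements (top, and side)
for k,(x,y) in dict(wt=(116,38),wb=(118,240),nt=(340,47),nb=(343,245),owt=(32,38),owb=(27,240),ont=(388,47),onb=(389,245)).items():
    print("top",k,ray(pt,293+x/3.853,198+y/4.516,.07)[:2])
for k,(x,y) in dict(wt=(102,380),wb=(190,495),nt=(275,322),nb=(368,415),owt=(28,410),owb=(112,545),ont=(313,290),onb=(405,388)).items():
    print("side",k,ray(ps,293+x/(420/102),160+(y-280)/3.5,.07)[:2])
```

```text
2.2 [0.4182 0.2287 0.1524] [ 0.0958  0.9954 -0.0001 -0.    ] [0.2525 0.6555 0.3166]
[[ 0.1942  0.9451  0.2628  0.3502]
 [ 0.981  -0.1866 -0.0539  0.2419]
 [-0.0018  0.2683 -0.9633  0.2707]
 [ 0.      0.      0.      1.    ]] 292.45835926300344
0.95 [0.4166 0.2291 0.0099]
top wt [ 0.5186 -0.139 ]
top wb [ 0.4013 -0.138 ]
top nt [ 0.5137 -0.2931]
top nb [ 0.3985 -0.2903]
top owt [ 0.5185 -0.0814]
top owb [ 0.4014 -0.0767]
top ont [ 0.5138 -0.3263]
top onb [ 0.3984 -0.3215]
side wt [ 0.5145 -0.1405]
side wb [ 0.3971 -0.13  ]
side nt [ 0.4957 -0.2795]
side nb [ 0.3902 -0.2786]
side owt [ 0.5183 -0.0805]
side owb [ 0.3896 -0.0606]
side ont [ 0.5069 -0.3234]
side onb [ 0.3964 -0.3172]
```

View pics/w2.png

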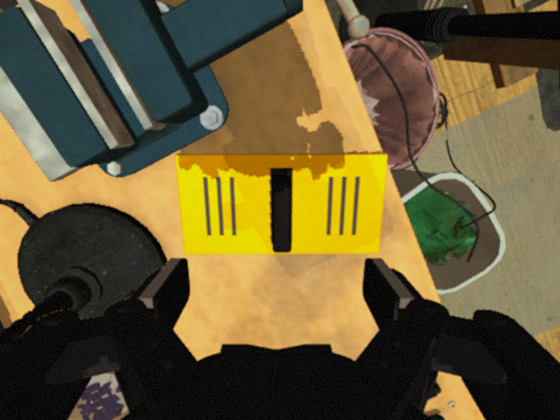

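The wrist view shows the panel square with the jaws, centred at (283,204), which is the handle at about (0.4167, 0.231). Descending and gripping.

Scaled: 117 mm / 800 = 0.1463, 105 mm / 800 = 0.1313.

>>> send_rows(rows="0 0 0 0.0025 0.0025 0.05 1; 0 0 0 0.0025 0.0025 0.1 1; 0 0 0 0.0025 0.0025 0.1313 1; 0 0 0 0.0025 0.0025 0.1463 1; 0 0 0 0.0025 0.0025 0.1463 1; 0 0 0 0.0025 0.0025 0.1463 -1; 0 0 0 0.0025 0.0025 0.1463 -1; 0 0 0 0.0025 0.0025 0.1463 -1", grip_force=80)

```text
time: 3.4
eef_pos: [0.4169, 0.2333, 0.0371]
tcp_rot: [0.095, 0.995, 0.0, 0.001]
contact_force: [0.3, 0.7, 0.8]
opening: 0.376
finger_force: 0.0
```

Run:
```python
from h import *
np.set_printoptions(precision=4,suppress=True)
s=ctrl.get_state(); print({k:s[k] for k in s if k not in("dq","joint_efforts")})
```

```text
{'time': 3.4, 'qpos': array([ 0.2973,  0.1585,  2.1823,  0.    ,  0.7992, -1.0831]), 'eef_pos': array([0.4169, 0.2333, 0.0371]), 'tcp_rot': array([0.0951, 0.9955, 0.0003, 0.0007]), 'contact_force': array([0.2902, 0.7131, 0.7648]), 'wrist_torque': array([ 0.018 ,  0.0014, -0.0047]), 'finger_force': 0.0, 'opening': 0.3760869323537273}
```

Scaled: -200 mm / 800 = -0.25, -145 mm / 800 = -0.1813.

>>> send_rows(rows="0 0 0 0 0 0 -1; 0 0 0 0 0 0 -1; 0 0 0 0 0 0 -1; 0 0 0 0 0 -0.0125 -1; 0 0 0 0 0 -0.05 -1; 0 0 0 0 0 -0.1125 -1; 0 0 0 0 0 -0.1813 -1; 0 0 0 0 0 -0.25 -1", grip_force=80)

```text
time: 4.4
eef_pos: [0.4152, 0.2329, 0.2369]
tcp_rot: [0.095, 0.995, -0.0, -0.001]
contact_force: [0.3, -0.1, -2.8]
opening: 0.177
finger_force: 78.4
```

Scaled: -350 mm / 800 = -0.4375, -330 mm / 800 = -0.4125, -9.8 degrees / 180 = -0.0544.

>>> send_rows(rows="0 0 0 0.0188 -0.0438 -0.05 -1; 0 0 0 0.0438 -0.1 -0.05 -1; 0 0 -0.0167 0.0675 -0.1575 -0.05 -1; 0 0 -0.0333 0.055 -0.225 -0.05 -1; 0 0 -0.0544 0.0413 -0.2938 -0.05 -1; 0 0 -0.0544 0.0275 -0.365 -0.05 -1; 0 0 -0.0544 -0.0125 -0.4125 -0.05 -1; 0 0 -0.0544 -0.0375 -0.4375 -0.05 -1")

```text
time: 5.4
eef_pos: [0.3792, -0.118, 0.2754]
tcp_rot: [0.011, 1.0, 0.0, -0.001]
contact_force: [-0.2, 0.1, -3.4]
opening: 0.176
finger_force: 79.2
```

Run:
```python
from h import *
np.set_printoptions(precision=4,suppress=True)
s=ctrl.get_state(); print({k:s[k] for k in s if k not in("dq","joint_efforts")})
pt=ctrl.read_camera("top"); ps=ctrl.read_camera("side"); save(pt,"top3.png"); save(ps,"side3.png")
a=pt["color"][120:280,100:430,::-1]; b=ps["color"][120:330,160:460,::-1]
cv2.imwrite("pics/c3.png",np.hstack([cv2.resize(a,(400,300)),cv2.resize(b,(400,300))]))
# tray long axis and edges by gradient line fits in top view (z=.07 flange top)
g=cv2.cvtColor(pt["color"],cv2.COLOR_RGB2GRAY).astype(float); bl=pt["color"].astype(float)
red=bl[:,:,0]
def edge(vert,fix,lo,hi):
    P=[]
    for f in fix:
        line=red[f,lo:hi] if vert else red[lo:hi,f]
        d=np.abs(np.diff(line)); i=int(np.argmax(d)); w=d[max(i-1,0):i+2]; c=lo+.5+np.sum(np.arange(max(i-1,0),max(i-1,0)+len(w))*w)/w.sum()
        P.append((c,f) if vert else (f,c))
    W=np.array([ray(pt,u,v,.07)[:2] for u,v in P])
    t,o=(0,1) if vert else (1,0)
    k=np.polyfit(W[:,t],W[:,o],1); r=W[:,o]-np.polyval(k,W[:,t]); m=abs(r)<.0025; k=np.polyfit(W[m,t],W[m,o],1)
    return k,m.sum(),np.std(r[m])*1000
print("wide inner y(x)",edge(1,range(212,247),317,329))
print("narrow inner",edge(1,range(214,247),377,386))
print("far edge wide fl x(y)",edge(0,range(303,321),201,211))
print("near edge wide fl",edge(0,range(303,321),246,256))
print("outer left",edge(1,range(212,247),295,306)); print("outer right",edge(1,range(214,247),389,399))
```

```text
{'time': 5.4, 'qpos': array([-0.5587, -0.392 ,  2.1863,  0.0001,  1.3487, -2.107 ]), 'eef_pos': array([ 0.3792, -0.118 ,  0.2754]), 'tcp_rot': array([ 0.0113,  0.9999,  0.0004, -0.0006]), 'contact_force': array([-0.1762,  0.1235, -3.3552]), 'wrist_torque': array([ 0.0821,  0.0449, -0.0428]), 'finger_force': 79.1936731338501, 'opening': 0.1755337662993493}
wide inner y(x) (array([-0.1428, -0.0699]), np.int64(8), np.float64(1.642732289212731))
narrow inner (array([-0.1135, -0.2352]), np.int64(17), np.float64(1.2913971145743588))
far edge wide fl x(y) (array([-0.009 ,  0.5216]), np.int64(14), np.float64(1.3672192333756248))
near edge wide fl (array([0.0427, 0.411 ]), np.int64(8), np.float64(0.9608572819021705))
outer left (array([-0.1269, -0.0162]), np.int64(20), np.float64(1.1692690656154785))
outer right (array([ 0.0268, -0.3324]), np.int64(23), np.float64(0.7880492860634286))
```

View pics/c3.png

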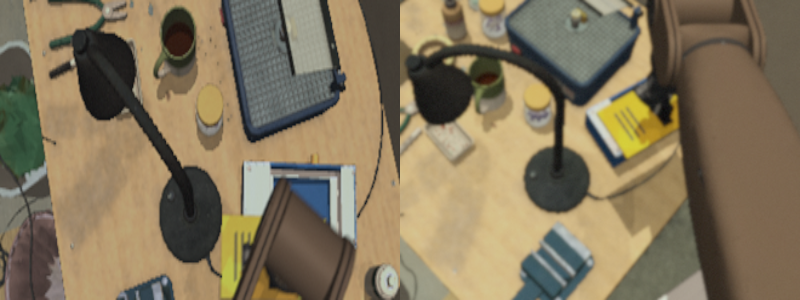

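The panel is held and has passed the lamp. The arm now hides the tray in both views, so I'll refine the tray pose from the saved first images.

Run:
```python
from h import *
np.set_printoptions(precision=4,suppress=True)
cams={n:ctrl.read_camera(n) for n in("top","side")}
from scipy.ndimage import map_coordinates
def fit(n,A,B,half,ch=0):
    # A,B world xy ends of guessed edge at z=.07; search across +-half mm
    p=cams[n]; im=cv2.imread(f"pics/{n}1.png")[:,:,::-1].astype(float)[:,:,ch]
    A,B=np.array(A),np.array(B); t=(B-A)/np.linalg.norm(B-A); nn=np.array([-t[1],t[0]])
    ss=np.arange(-half,half+.25,.5)/1000; off=[];S=[]
    for l in np.linspace(.08,.92,40):
        c=A+(B-A)*l; pr=np.array([proj(p,[*(c+s*nn),.07]) for s in ss])
        v=cv2.GaussianBlur(map_coordinates(im,[pr[:,1],pr[:,0]],order=1)[:,None],(1,5),0)[:,0]
        d=np.abs(np.gradient(v)); i=d.argmax()
        if 1<i<len(d)-2: off.append(ss[i]); S.append(l)
    off=np.array(off);S=np.array(S); m=np.ones(len(S),bool)
    for _ in range(4): k=np.polyfit(S[m],off[m],1); r=off-np.polyval(k,S); m=abs(r)<max(1.5*np.median(abs(r[m])),.0005)
    a=A+nn*np.polyval(k,0); b=B+nn*np.polyval(k,1); return a,b,m.sum(),np.std(r[m])*1000
for n in cams:
  for nm,A,B,h in [("wide_in",(.405,-.138),(.515,-.139),7),("narrow_in",(.400,-.291),(.512,-.293),7),("wide_out",(.403,-.077),(.517,-.080),7),("narrow_out",(.4,-.322),(.512,-.326),7),
     ("far_w",(.5185,-.080),(.5175,-.136),7),("near_w",(.4015,-.078),(.4015,-.136),7),("far_n",(.5145,-.294),(.5140,-.325),7),("near_n",(.3985,-.292),(.3985,-.322),7)]:
    for ch in (0,2): 
        a,b,k,sd=fit(n,A,B,h,ch); print(n,nm,ch,a*1000,b*1000,k,round(sd,2))
```

```text
top wide_in 0 [ 404.976  -140.6438] [ 514.9656 -142.7843] 28 0.16
top wide_in 2 [ 404.9784 -140.3809] [ 514.9656 -142.7842] 37 0.14
top narrow_in 0 [ 400.0215 -289.7974] [ 512.0518 -290.0983] 20 0.11
top narrow_in 2 [ 400.021  -289.8244] [ 512.0509 -290.1516] 22 0.12
top wide_out 0 [403.165 -70.73 ] [516.9798 -80.7686] 16 0.5
top wide_out 2 [403.0384 -75.542 ] [516.9961 -80.1485] 23 0.37
top narrow_out 0 [ 400.0038 -321.8932] [ 512.2495 -319.013 ] 18 0.6
top narrow_out 2 [ 400.0165 -321.5388] [ 512.1474 -321.8742] 14 0.22
top far_w 0 [523.6112 -80.0913] [ 523.6319 -136.1095] 24 0.15
top far_w 2 [520.7643 -80.0404] [ 521.0598 -136.0636] 40 0.14
top near_w 0 [406.1548 -78.    ] [ 402.1262 -136.    ] 23 0.27
top near_w 2 [403.055 -78.   ] [ 402.97 -136.  ] 40 0.08
top far_n 0 [ 511.8454 -293.9572] [ 519.7024 -325.092 ] 14 0.27
top far_n 2 [ 515.7866 -294.0208] [ 516.138  -325.0345] 40 0.13
top near_n 0 [ 397.0533 -292.    ] [ 402.8597 -322.    ] 17 0.29
top near_n 2 [ 398. -292.] [ 398. -322.] 35 0.0
side wide_in 0 [ 405.025  -135.2551] [ 515.0163 -137.2021] 25 0.22
side wide_in 2 [ 405
[... 266 characters left out ...]
403.1009 -73.1659] [517.1137 -75.6801] 38 0.24
side narrow_out 0 [ 400.2245 -315.7131] [ 511.9031 -328.713 ] 12 0.54
side narrow_out 2 [ 400.0195 -321.4526] [ 512.0919 -323.4281] 23 0.28
side far_w 0 [515.9849 -79.9551] [ 512.4558 -135.9099] 11 0.2
side far_w 2 [522.0909 -80.0641] [ 519.2057 -136.0305] 36 0.26
side near_w 0 [400.6039 -78.    ] [ 398.7441 -136.    ] 30 0.26
side near_w 2 [401.1663 -78.    ] [ 399.6328 -136.    ] 34 0.22
side far_n 0 [ 512.9398 -293.9748] [ 507.0958 -324.8886] 18 0.4
side far_n 2 [ 513.5167 -293.9841] [ 516.2429 -325.0362] 24 0.28
side near_n 0 [ 397.1622 -292.    ] [ 392.0202 -322.    ] 11 0.19
side near_n 2 [ 396.1688 -292.    ] [ 397.8795 -322.    ] 35 0.24
```

The blue-channel edge fits give the tray origin at about (0.4588, -0.214) with a yaw of about -1.35°. The tool yaw already matches that. Next I tilt the panel and move above the entry.

Scaled: -111 mm / 800 = -0.1388, 90 mm / 800 = 0.1125, 16 degrees / 180 = 0.0889.

>>> send_rows(rows="0.0222 0 0 -0.0313 -0.025 0 -1; 0.0444 0 0 -0.0625 -0.0625 0.0125 -1; 0.0667 0 0 -0.0938 -0.1063 0.0375 -1; 0.0889 0 0 -0.1025 -0.1388 0.075 -1; 0.0889 0 0 -0.1025 -0.1388 0.1125 -1; 0.0889 0 0 -0.1025 -0.1388 0.1125 -1", grip_force=60)

```text
time: 6.35
eef_pos: [0.4571, -0.2263, 0.1826]
tcp_rot: [0.009, 0.991, -0.137, -0.005]
contact_force: [-0.3, 0.6, -3.5]
opening: 0.175
finger_force: 79.0
```

```bash
cat >> h.py <<'E'
TO=np.array([.4588,-.214,.01]); TR=R.from_euler('z',-1.35,degrees=True).as_matrix()
def panel(s,h=.036):
    T=R.from_quat(s["tcp_rot"]).as_matrix(); t=TR.T@(np.array(s["eef_pos"])-TO); M=TR.T@T
    O=t+M@[0,0,h]; a=O+M@[0,.095,0]; b=O-M@[0,.095,0]
    th=np.degrees(np.arcsin(-M[2,1])); yaw=np.degrees(np.arctan2(-M[0,1],M[1,1])); roll=np.degrees(np.arcsin(M[2,0]))
    print("t%.2f th %.2f yaw %.2f roll %.2f | O %s A %s B %s | F %s M %s op %.3f"%(s["time"],th,yaw,roll,np.round(O*1e3,1),np.round(a*1e3,1),np.round(b*1e3,1),np.round(s["contact_force"],1),np.round(s["wrist_torque"],2),s["opening"]))
E
python3 - <<'E'
from h import *
panel(ctrl.get_state())
pt=ctrl.read_camera("top"); ps=ctrl.read_camera("side"); p=ctrl.read_camera("wrist")
a=pt["color"][170:290,260:440,::-1]; b=ps["color"][120:270,260:460,::-1]
cv2.imwrite("pics/c4.png",np.vstack([np.hstack([cv2.resize(a,(400,290)),cv2.resize(b,(400,290))]),cv2.resize(p["color"][:,:,::-1],(400,300)).repeat(2,1)[:,:800]])[:600])
cv2.imwrite("pics/c4.png",np.hstack([np.vstack([cv2.resize(a,(400,290)),cv2.resize(b,(400,290))]),cv2.resize(p["color"][:,:,::-1],(400,580))]))
E
```

```text
t6.35 th 15.70 yaw 0.39 roll 0.41 | O [ -1.6 -22.  138. ] A [ -2.2  69.4 112.3] B [  -1.  -113.5  163.7] | F [-0.3  0.6 -3.5] M [ 0.29  0.06 -0.05] op 0.175
```

View pics/c4.png

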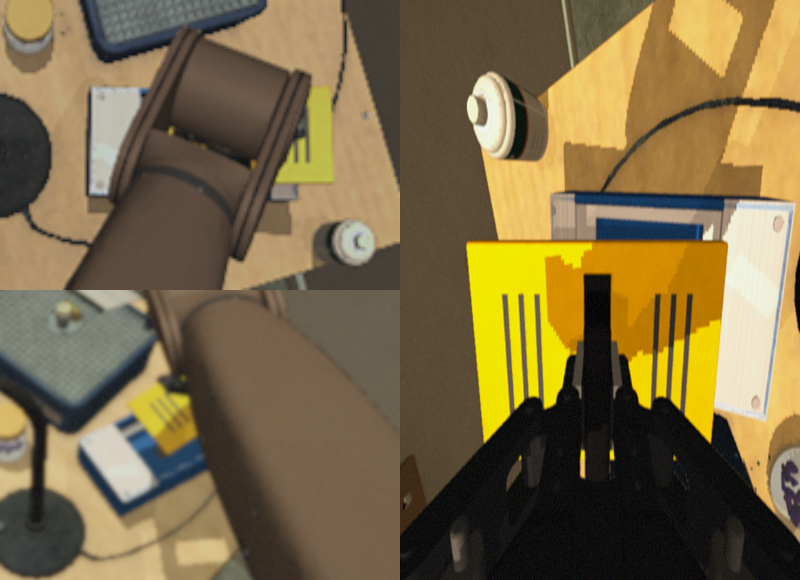

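The wrist view shows the tray's near wall at the top (stretched row about 195) and the wide flange on the right, from (722,200) to (795,205) and down to (768,417). I'll use it to check the tray pose against the tool.

Run:
```python
from h import *
np.set_printoptions(precision=1,suppress=True)
p=ctrl.read_camera("wrist"); save(p,"w5.png")
im=p["color"]
cv2.imwrite("pics/w5c.png",cv2.resize(im[120:320,400:560,::-1],(640,800))[:600])
c=cv2.resize(im[120:320,400:560,::-1],(480,600),interpolation=cv2.INTER_CUBIC); d=cv2.resize(im[125:185,200:260,::-1],(300,300),interpolation=cv2.INTER_CUBIC)
o=np.zeros((600,800,3),np.uint8); o[:,:480]=c; o[:300,490:790]=d; cv2.imwrite("pics/w5c.png",o)
for x,y in [(552,195),(795,205),(722,203),(768,417),(728,380)]: print((x,y),ray(p,(x-400)*1.4,y*420/580,.07)[:2]*1000)
for q in [(.4588-.0586,-.137-.0,.07),(.4608,-.137,.07),(.4006,-.076,.07),(.52,-.079,.07)]: print(q,proj(p,q))
```

```text
(552, 195) [ 400.3 -316.6]
(795, 205) [406.6 -75.7]
(722, 203) [ 405.6 -134.1]
(768, 417) [518.7 -77. ]
(728, 380) [ 501.6 -116.2]
(0.4002, -0.137, 0.07) [447.2 139.1]
(0.4608, -0.137, 0.07) [436.  222.6]
(0.4006, -0.076, 0.07) [554.6 138.8]
(0.52, -0.079, 0.07) [511.7 303.2]
```

View pics/w5c.png

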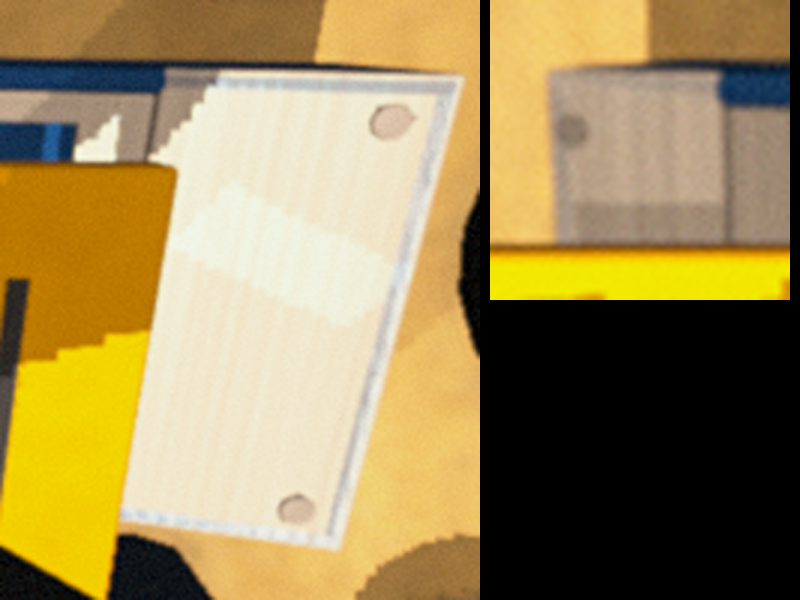

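Run:
```python
from h import *
np.set_printoptions(precision=1,suppress=True)
p=ctrl.read_camera("wrist")
for n,u,v in [("wide in near",455,143.3),("wide out near",554,146),("wide out far",512.7,303.3),("narrow out near",212.4,138.6),("narrow in near",246.4,138.6)]:
    w=ray(p,u,v,.07); print(n,w*1e3, "tray", (TR.T@(w-TO))*1e3)
panel(ctrl.get_state())
```

```text
wide in near [ 403.5 -132.1   70. ] tray [-57.3  80.6  60. ]
wide out near [405.5 -75.6  70. ] tray [-56.6 137.1  60. ]
wide out far [520.7 -78.5  70. ] tray [ 58.6 136.9  60. ]
narrow out near [ 398.5 -317.4   70. ] tray [ -57.9 -104.7   60. ]
narrow in near [ 398.8 -286.1   70. ] tray [-58.3 -73.5  60. ]
t6.60 th 16.11 yaw 0.23 roll -0.18 | O [  2.1 -24.9 144. ] A [  1.7  66.4 117.6] B [   2.4 -116.1  170.3] | F [ 0.5  0.5 -3.2] M [ 0.3  0.  -0. ] op 0.175
```

```bash
sed -i 's/^TO=.*/TO=np.array([.4592,-.2105,.01]); TR=R.from_euler("z",-1.5,degrees=True).as_matrix()/' h.py
```

```text
(no output)
```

Scaled: 78 mm / 800 = 0.0975, 70 mm / 800 = 0.0875, 0.4 degrees / 180 = 0.0022.

>>> send_rows(rows="0 0 0.0022 0.0025 0.0075 0.025 -1; 0 0 0.0022 0.0025 0.0144 0.05 -1; 0 0 0.0022 0.0025 0.0213 0.0738 -1; 0 0 0.0022 0.0025 0.025 0.0875 -1; 0 0 0.0022 0.0025 0.0281 0.0975 -1; 0 0 0.0022 0.0025 0.0281 0.0975 -1; 0 0 0.0022 0.0025 0.0281 0.0975 -1")

```text
time: 7.48
eef_pos: [0.458, -0.229, 0.106]
tcp_rot: [0.013, 0.99, -0.14, -0.0]
contact_force: [0.4, 0.2, -3.3]
opening: 0.175
finger_force: 79.3
```

```bash
python3 -c "
from h import *
panel(ctrl.get_state())"
```

```text
t7.47 th 16.05 yaw -0.04 roll -0.19 | O [ -0.6 -28.4  61.4] A [-0.5 62.9 35.1] B [  -0.6 -119.7   87.7] | F [ 0.4  0.2 -3.3] M [ 0.34 -0.03 -0.01] op 0.175
```

Scaled: 33.4 mm / 800 = 0.0418, -3.5 mm / 800 = -0.0044, -4 degrees / 180 = -0.0222.

>>> send_rows(rows="0 0 0 0 0.0125 -0.0038 -1; 0 0 0 0 0.025 -0.0075 -1; -0.0056 0 0 0 0.0338 -0.0088 -1; -0.0167 0 0 0 0.0388 -0.0063 -1; -0.0222 0 0 0 0.0418 -0.0044 -1; -0.0222 0 0 0 0.0418 -0.0044 -1; -0.0222 0 0 0 0.0418 -0.0044 -1")

```text
time: 8.35
eef_pos: [0.4583, -0.1956, 0.0993]
tcp_rot: [0.013, 0.994, -0.105, -0.0]
contact_force: [0.7, 0.7, -3.5]
opening: 0.176
finger_force: 79.3
```

```bash
python3 -c "
from h import *
panel(ctrl.get_state())"
```

```text
t8.35 th 12.01 yaw -0.01 roll -0.11 | O [-1.2  7.4 54.1] A [ -1.2 100.3  34.3] B [ -1.2 -85.5  73.9] | F [ 0.7  0.7 -3.5] M [0.24 0.01 0.  ] op 0.176
```

Scaled: 9 mm / 800 = 0.0113, -1.7 mm / 800 = -0.0021.

>>> send_rows(rows="0 0 0 -0.0013 0.0025 -0.0005 -1; 0 0 0 -0.0013 0.005 -0.0011 -1; 0 0 0 -0.0013 0.0075 -0.0016 -1; 0 0 0 -0.0013 0.01 -0.0021 -1; 0 0 0 -0.0013 0.0113 -0.0024 -1; 0 0 0 -0.0013 0.0113 -0.0024 -1")

```text
time: 9.1
eef_pos: [0.4596, -0.1863, 0.0993]
tcp_rot: [0.013, 0.994, -0.105, -0.0]
contact_force: [0.2, 0.3, -3.4]
opening: 0.171
finger_force: 79.3
```

Scaled: 1.5 mm / 800 = 0.0019, 1 mm / 800 = 0.0013.

>>> send_rows(rows="0 0 0 0 0.0006 -0.0001 -1; 0 0 0 0 0.0013 -0.0003 -1; 0 0 0 0 0.0019 -0.0004 -1; 0 0 0 0 0.0019 -0.0004 -1")

```text
time: 9.6
eef_pos: [0.4596, -0.1848, 0.0993]
tcp_rot: [0.013, 0.994, -0.105, -0.0]
contact_force: [0.0, -0.3, -2.6]
opening: 0.174
finger_force: 79.3
```

```bash
python3 -c "
from h import *
panel(ctrl.get_state())"
```

```text
t9.60 th 12.00 yaw -0.01 roll -0.11 | O [-0.2 18.2 54.1] A [ -0.2 111.1  34.3] B [ -0.2 -74.8  73.8] | F [ 0.  -0.3 -2.6] M [ 0.22 -0.01 -0.03] op 0.174
```

Scaled: 1 mm / 800 = 0.0013, 0.5 mm / 800 = 0.0006.

>>> send_rows(rows="0 0 0 0 0.0006 -0.0001 -1; 0 0 0 0 0.0013 -0.0003 -1; 0 0 0 0 0.0013 -0.0003 -1")

```text
time: 9.98
eef_pos: [0.4596, -0.1838, 0.0993]
tcp_rot: [0.013, 0.994, -0.105, -0.0]
contact_force: [-0.3, -0.7, -3.0]
opening: 0.176
finger_force: 79.3
```

Scaled: 1 mm / 800 = 0.0013, 0.5 mm / 800 = 0.0006.

>>> send_rows(rows="0 0 0 0 0.0006 -0.0001 -1; 0 0 0 0 0.0013 -0.0003 -1; 0 0 0 0 0.0013 -0.0003 -1")

```text
time: 10.35
eef_pos: [0.4596, -0.1828, 0.0992]
tcp_rot: [0.013, 0.994, -0.105, -0.0]
contact_force: [-0.5, -0.5, -3.0]
opening: 0.178
finger_force: 79.3
```

Scaled: 1 mm / 800 = 0.0013, 0.5 mm / 800 = 0.0006.

>>> send_rows(rows="0 0 0 0 0.0006 -0.0001 -1; 0 0 0 0 0.0013 -0.0003 -1; 0 0 0 0 0.0013 -0.0003 -1")

```text
time: 10.72
eef_pos: [0.4597, -0.1818, 0.0993]
tcp_rot: [0.013, 0.994, -0.105, -0.0]
contact_force: [0.2, 0.2, -3.2]
opening: 0.173
finger_force: 79.3
```

Scaled: 1 mm / 800 = 0.0013, 0.5 mm / 800 = 0.0006.

>>> send_rows(rows="0 0 0 0 0.0006 -0.0001 -1; 0 0 0 0 0.0013 -0.0003 -1; 0 0 0 0 0.0013 -0.0003 -1")

```text
time: 11.1
eef_pos: [0.4599, -0.1815, 0.0996]
tcp_rot: [0.013, 0.994, -0.105, -0.0]
contact_force: [-0.8, -4.0, -2.6]
opening: 0.177
finger_force: 79.0
```

Contact with the packing strip: -4 N along y at 116 mm in the tray frame, inside the stated range. I'll back off to just touching and start lowering the other end.

Scaled: 11.5 mm / 800 = 0.0144, 7.7 mm / 800 = 0.0096, -6 degrees / 180 = -0.0333.

>>> send_rows(rows="0 0 0 0 -0.0013 0.0003 -1; -0.0056 0 0 0 -0.0016 0.0025 -1; -0.0111 0 0 0 -0.0021 0.005 -1; -0.0222 0 0 0 -0.0031 0.0096 -1; -0.0333 0 0 0 -0.004 0.0144 -1; -0.0333 0 0 0 -0.004 0.0144 -1; -0.0333 0 0 0 -0.004 0.0144 -1")

```text
time: 11.98
eef_pos: [0.4596, -0.1862, 0.0885]
tcp_rot: [0.013, 0.999, -0.052, 0.0]
contact_force: [-1.0, -1.7, -3.3]
opening: 0.173
finger_force: 79.1
```

```bash
python3 -c "
from h import *
panel(ctrl.get_state())"
```

```text
t11.97 th 6.01 yaw -0.00 roll -0.12 | O [-0.2 20.5 42.7] A [ -0.2 115.   32.7] B [ -0.2 -73.9  52.6] | F [-1.  -1.7 -3.3] M [-0.17  0.    0.02] op 0.173
```

Scaled: 8.1 mm / 800 = 0.0101, -1.7 mm / 800 = -0.0021, -4 degrees / 180 = -0.0222.

>>> send_rows(rows="-0.0056 0 0 0 -0.0006 0.0025 -1; -0.0111 0 0 0 -0.0011 0.005 -1; -0.0167 0 0 0 -0.0016 0.0075 -1; -0.0222 0 0 0 -0.0021 0.0101 -1; -0.0222 0 0 0 -0.0021 0.0101 -1")

```text
time: 12.6
eef_pos: [0.4593, -0.1888, 0.0804]
tcp_rot: [0.013, 1.0, -0.017, 0.0]
contact_force: [0.4, -0.7, -2.8]
opening: 0.171
finger_force: 79.2
```

```bash
python3 -c "
from h import *
panel(ctrl.get_state())"
```

```text
t12.60 th 1.94 yaw -0.04 roll -0.08 | O [-0.4 20.5 34.4] A [ -0.3 115.4  31.2] B [ -0.4 -74.5  37.6] | F [ 0.4 -0.7 -2.8] M [-0.1  -0.03  0.03] op 0.171
```

Scaled: 3.2 mm / 800 = 0.004, 2 mm / 800 = 0.0025, -2 degrees / 180 = -0.0111.

>>> send_rows(rows="-0.0039 0 0 0 -0.001 0.0013 -1; -0.0078 0 0 0 -0.0016 0.0025 -1; -0.0111 0 0 0 -0.0021 0.004 -1; -0.0111 0 0 0 -0.0021 0.004 -1")

```text
time: 13.1
eef_pos: [0.4594, -0.1907, 0.0775]
tcp_rot: [0.013, 1.0, 0.0, 0.001]
contact_force: [1.1, -0.9, -3.2]
opening: 0.176
finger_force: 79.1
```

Scaled: 0.8 mm / 800 = 0.001, 0.4 mm / 800 = 0.0005.

>>> send_rows(rows="0 0 0 0 0 0.0005 -1; 0 0 0 0 0 0.001 -1; 0 0 0 0 0 0.001 -1")

```text
time: 13.48
eef_pos: [0.4595, -0.1906, 0.077]
tcp_rot: [0.013, 1.0, -0.0, 0.001]
contact_force: [0.7, -0.4, -2.3]
opening: 0.175
finger_force: 79.3
```

```bash
python3 -c "
from h import *
panel(ctrl.get_state())"
```

```text
t13.47 th 0.00 yaw 0.02 roll -0.11 | O [-0.1 19.9 31. ] A [-1.000e-01  1.149e+02  3.100e+01] B [ -0.1 -75.1  31. ] | F [ 0.7 -0.4 -2.3] M [ 0.02  0.14 -0.04] op 0.175
```

The panel is flat below both flanges. Now drawing it back.

Scaled: -5 mm / 800 = -0.0063, -4 mm / 800 = -0.005.

>>> send_rows(rows="0 0 0 0 -0.0013 0 -1; 0 0 0 0 -0.0025 0 -1; 0 0 0 0 -0.0038 0 -1; 0 0 0 0 -0.005 0 -1; 0 0 0 0 -0.0063 0 -1; 0 0 0 0 -0.0063 0 -1")

```text
time: 14.22
eef_pos: [0.4595, -0.1958, 0.077]
tcp_rot: [0.013, 1.0, -0.0, 0.001]
contact_force: [0.2, 0.3, -1.0]
opening: 0.173
finger_force: 79.5
```

```bash
python3 -c "
from h import *
panel(ctrl.get_state())"
```

```text
t14.22 th 0.01 yaw 0.01 roll -0.12 | O [-0.  14.7 31. ] A [-1.000e-01  1.097e+02  3.090e+01] B [ -0.  -80.3  31. ] | F [ 0.2  0.3 -1. ] M [ 0.12  0.06 -0.04] op 0.173
```

Scaled: -1.4 mm / 800 = -0.0018, -0.7 mm / 800 = -0.0009.

>>> send_rows(rows="0 0 0 0 -0.0009 0 -1; 0 0 0 0 -0.0018 0 -1; 0 0 0 0 -0.0018 0 -1")

```text
time: 14.6
eef_pos: [0.4594, -0.1971, 0.0769]
tcp_rot: [0.013, 1.0, -0.0, 0.001]
contact_force: [0.6, 1.2, 0.3]
opening: 0.172
finger_force: 79.7
```

Scaled: -1.4 mm / 800 = -0.0018, -0.7 mm / 800 = -0.0009.

>>> send_rows(rows="0 0 0 0 -0.0009 0 -1; 0 0 0 0 -0.0018 0 -1; 0 0 0 0 -0.0018 0 -1")

```text
time: 14.98
eef_pos: [0.4594, -0.1985, 0.0769]
tcp_rot: [0.013, 1.0, -0.0, 0.001]
contact_force: [-0.3, 1.6, 0.2]
opening: 0.179
finger_force: 79.8
```

Scaled: -1.4 mm / 800 = -0.0018, -0.7 mm / 800 = -0.0009.

>>> send_rows(rows="0 0 0 0 -0.0009 0 -1; 0 0 0 0 -0.0018 0 -1; 0 0 0 0 -0.0018 0 -1")

```text
time: 15.35
eef_pos: [0.4593, -0.1999, 0.0769]
tcp_rot: [0.013, 1.0, -0.0, 0.001]
contact_force: [-1.4, 1.9, 1.1]
opening: 0.18
finger_force: 79.9
```

Scaled: -1.4 mm / 800 = -0.0018, -0.7 mm / 800 = -0.0009.

>>> send_rows(rows="0 0 0 0 -0.0009 -0.0004 -1; 0 0 0 0 -0.0018 -0.0004 -1; 0 0 0 0 -0.0018 -0.0004 -1")

```text
time: 15.72
eef_pos: [0.4591, -0.2014, 0.077]
tcp_rot: [0.013, 1.0, -0.0, 0.001]
contact_force: [0.5, 0.9, -1.4]
opening: 0.171
finger_force: 79.6
```

Scaled: -1.4 mm / 800 = -0.0018, -0.7 mm / 800 = -0.0009.

>>> send_rows(rows="0 0 0 0 -0.0009 0 -1; 0 0 0 0 -0.0018 0 -1; 0 0 0 0 -0.0018 0 -1")

```text
time: 16.1
eef_pos: [0.459, -0.2027, 0.0769]
tcp_rot: [0.013, 1.0, -0.0, 0.001]
contact_force: [0.8, -0.2, -2.0]
opening: 0.177
finger_force: 79.4
```

Scaled: -1.4 mm / 800 = -0.0018, -0.7 mm / 800 = -0.0009.

>>> send_rows(rows="0 0 0 0 -0.0009 0 -1; 0 0 0 0 -0.0018 0 -1; 0 0 0 0 -0.0018 0 -1")

```text
time: 16.48
eef_pos: [0.459, -0.2041, 0.077]
tcp_rot: [0.013, 1.0, -0.0, 0.001]
contact_force: [-0.3, -0.8, -2.7]
opening: 0.175
finger_force: 79.3
```

Scaled: -1.4 mm / 800 = -0.0018, -0.7 mm / 800 = -0.0009.

>>> send_rows(rows="0 0 0 0 -0.0009 0 -1; 0 0 0 0 -0.0018 0 -1; 0 0 0 0 -0.0018 0 -1")

```text
time: 16.85
eef_pos: [0.4591, -0.2055, 0.077]
tcp_rot: [0.013, 1.0, -0.0, 0.001]
contact_force: [-0.0, 0.2, -3.1]
opening: 0.177
finger_force: 79.3
```

Scaled: -1.4 mm / 800 = -0.0018, -0.7 mm / 800 = -0.0009.

>>> send_rows(rows="0 0 0 0 -0.0009 0 -1; 0 0 0 0 -0.0018 0 -1; 0 0 0 0 -0.0018 0 -1")

```text
time: 17.23
eef_pos: [0.459, -0.2064, 0.077]
tcp_rot: [0.013, 1.0, 0.001, 0.001]
contact_force: [-0.7, 3.1, -2.8]
opening: 0.174
finger_force: 79.4
```

>>> send_rows(rows="0 0 0 0 -0.0004 0 -1; 0 0 0 0 -0.0004 0 -1")

```text
time: 17.48
eef_pos: [0.4589, -0.2065, 0.0771]
tcp_rot: [0.013, 1.0, 0.001, 0.001]
contact_force: [0.0, 4.6, -1.0]
opening: 0.176
finger_force: 79.6
```

```bash
python3 -c "
from h import *
panel(ctrl.get_state())"
```

```text
t17.48 th -0.09 yaw 0.01 roll -0.08 | O [-0.3  4.1 31.1] A [-0.3 99.1 31.2] B [ -0.3 -90.9  30.9] | F [ 0.   4.6 -1. ] M [0.77 0.01 0.08] op 0.176
```

The end stop is confirmed: +4.6 N with the panel's narrow end at -90.9 mm. Now easing off, settling on the ledges and releasing.

Scaled: 0.8 mm / 800 = 0.001, 0.5 mm / 800 = 0.0006.

>>> send_rows(rows="0 0 0 0 0.0006 0.0005 -1; 0 0 0 0 0.0006 0.001 -1; 0 0 0 0 0.0006 0.001 -1", grip_force=30)

```text
time: 17.85
eef_pos: [0.459, -0.2064, 0.077]
tcp_rot: [0.013, 1.0, 0.0, 0.001]
contact_force: [-2.6, 4.9, 3.5]
opening: 0.174
finger_force: 80.4
```

```bash
python3 -c "
from h import *
panel(ctrl.get_state())"
```

```text
t17.85 th -0.04 yaw 0.02 roll -0.06 | O [-0.2  4.1 31. ] A [-0.3 99.1 31. ] B [ -0.2 -90.9  30.9] | F [-2.6  4.9  3.5] M [0.81 0.39 0.05] op 0.174
```

>>> send_rows(rows="0 0 0 0 0 0 0; 0 0 0 0 0 0 0; 0 0 0 0 0 0 0; 0 0 0 0 0 0 0; 0 0 0 0 0 -0.0125 0; 0 0 0 0 0 -0.05 0; 0 0 0 0 0 -0.1 0; 0 0 0 0 0 -0.15 0")

```text
time: 18.85
eef_pos: [0.4588, -0.2066, 0.1981]
tcp_rot: [0.013, 1.0, -0.0, 0.001]
contact_force: [0.4, 0.3, 0.0]
opening: 0.499
finger_force: 0.0
```

Run:
```python
from h import *
np.set_printoptions(precision=1,suppress=True)
s=ctrl.get_state(); print(s["time"],s["eef_pos"],s["contact_force"],s["opening"])
p=ctrl.read_camera("wrist"); cv2.imwrite("pics/f.png",p["color"][:,:,::-1])
for t in ("panel","mug","jar_b","spray"):
    for r in ctrl.look_for(p,t)[:1]: print(t,r["p"],world(p,r["position"]))
```

```text
18.85 [ 0.5 -0.2  0.2] [0.4 0.3 0. ] 0.49895050110341893
panel 0.96 [ 0.5 -0.2  0.1]
mug 0.75 [0.7 0.1 0. ]
jar_b 0.67 [ 0.6 -0.   0.1]
spray 0.59 [ 0.4 -0.4  0.1]
```

View pics/f.png

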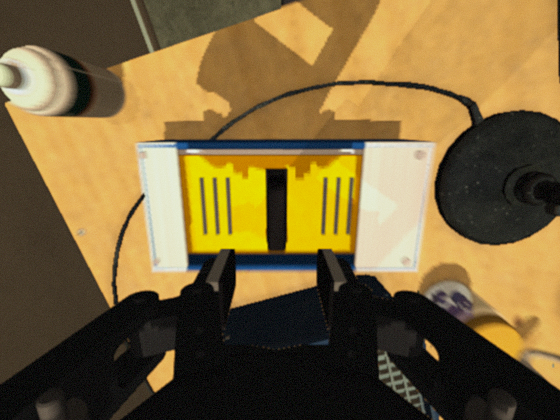

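The final wrist view shows the panel flat and square in the opening at (188-358, 155-255). It is tucked under both flanges, the fingers are clear, and the mug, jar and spray can are where they stood.

```bash
python3 -c "
from plant import ctrl
print(ctrl.sign_off())"
```

```text
the job is handed in; nothing more can be done
None
```

The cover panel is refitted: fed to the packing strip, lowered flat onto the ledges, drawn back until it butted the end stop (about 5 N on each stop) and released; handed in at about 19 s, result not reported back.

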